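Park the exercise roller on the sloping board with a chock

ROBOT

A 6-joint arm with a two-finger parallel gripper is mounted at the origin on a cart in front of the work surface, level with it; the furniture and walls round the work are solid. World frame = base frame: x ahead of the robot, y to its left, z up, the work surface at z = 0. Lengths are in mm, angles in degrees, forces in N, time in s.
With the tool pointing down it reaches from about 300 to 850 mm from the base axis. Payload 4.2 kg.
Tool frame: the origin (TCP) lies at the very end of the fingers, on their centre line; the grasp point (between the pads) lies 19 mm behind it; z points along the fingers, y is the line along which they close (so a half turn about z gives the same grasp; the last joint's range is limited). The gripper opens to 91 mm and grips with 3 to 60 N. Pads are 32 mm wide; open, the fingers measure 118 mm over their backs; the gripper's body (76 mm by 178 mm) begins 60 mm behind the grasp point.
Start: joints at [-70.703, 18.312, 89.639, -0, 72.044, -1.146], TCP at [200.839, -538.802, 213.976] pointing down, gripper open.
Joint ranges: [-177.97, 177.97], [-48.28, 115.42], [12.27, 149.76], [-77.06, 257.06], [2.81, 150.46], [-146.56, 146.56]. Speed limits (degrees/s): [147.25, 147.25, 180, 180, 180, 180].

INTERFACE

Orientations are given as [roll, pitch, yaw] about the fixed x, y, z axes, in that order (R = Rz(yaw) Ry(pitch) Rx(roll)).
In Python, from workcell import * gives the robot as it stands.
- The arm moves only by the tool move_arm, never from a script. Its argument "motion" is a list of rows, each a list of 3 entries, a list of its own where there are three numbers: the finger opening in mm, from 0 to 91.2, then the shift along the world's x, y, z in units of 25 mm (1.0 is 25 mm), then the turn, a rotation vector about the world's x, y, z in units of 4 degrees (1.0 is 4 degrees). In form: [[grip, [x, y, z], [ax, ay, az]], ...]. A call has 1 to 20 rows; each row shifts and turns the commanded pose from where the row before left it; what a row does not reach is not made up. A row lasts 1/12 s, in which the tool goes at most 41.7 mm and 7.16 degrees, less where a joint would pass 70% of its speed; a pose out of reach is approached as far as the arm can. A call with a number of a shift or a turn outside -1 to 1 is refused whole. A call with a gripper value outside its range is refused whole. The fingers move at their own pace and stop on an object; "grip_force" is the grip in N (left out, the last holds). Time passes only in rows, so rows that do not move let the fingers close. It gives the time, the measured TCP pose, the force, the opening and the grip force at its end, in the units of the state.
- state(): the state, without advancing time (a new reading comes with each control period).
- grab_frame(name): name is "scene" or "top" or "wrist"; returns the picture (420x560x3 uint8, blue, green, red); there is no depth.
- camera_info(name): a dict with "fx", "fy", "cx", "cy" (pixels), "k1" (the pictures are not rectified: a ray, as slopes to the right and down, at radius r is drawn at 1 + k1 r^2 times it, then the intrinsics apply), "rvec" (rotation vector, rad) and "tvec" (3), from world to camera coordinates, as OpenCV has them. Camera axes: x right, y down, z forward; pixel columns grow to the right and rows downward; lengths in mm; the calibration is good to about 2 mm. A picture is of the moment at which its call begins: read the wrist's pose just before it. camera_info takes no time and is no camera call; for the wrist camera it gives the pose at the moment of the call.
- job_done(): hands the job in; it is judged then, once.
The state is a dict: "time_s": time; "qpos": joint angles; "qvel": joint speeds; "effort": joint torques, N m; "ee_pos": TCP position; "ee_rot": TCP orientation; "force": force on the tool from outside, world axes, zero at the start; "torque": the same for the moment, N m; "gripper_width": finger opening in mm; "gripper_force": force on a finger pad.
Only numpy, scipy, OpenCV 4.12 (cv2) and the standard library are available. Lean on these libraries where they do the work, as an engineer would, in place of code of your own. Each camera call takes 0.05 s, during which the arm holds its last target. There are 200 camera calls.

TASK

Get the arm-exercise board ready: stand the fork-shaped wooden chock on the sloping board, centred across it with its cross bar over the dark line and its two arms pointing straight uphill, and let go of it. Then lift the wooden roller out of its stand, lay it level across the board on the uphill side of the chock, and keep hold of it until it rests evenly against both arm tips; only then let go, so that it never drops or rolls off and stays put. Leave the medicines and the little dose cup around the work where they are.

Things in the scene. Friction and masses are not known exactly. Their poses are not given: they have to be found in the camera images.
- ramp_top: Sloping board: light wood, 300 mm long (uphill), 240 mm wide, 14 mm thick, fixed on feet. Origin: centre of its top face, 45 mm above the cabinet top. x points uphill in the face (slope 0.17 rad; away from the robot within about 20 degrees), y across it, z out of the face. Its top is 20 mm high at the low edge, 71 mm at the high edge. No rims or stops: a released roller rolls down it.
- ramp_line (a point): Centre of the thin dark line inlaid across the board, in the top face at x = -45 mm of the board's frame. Same axes as the board.
- chock: Loose fork-shaped chock of dark wood, 0.25 to 0.5 kg. Origin: middle of the underside of its cross bar; z up, x the way its arms point. Bar: 24 mm thick (x), 130 mm long (y), 45 mm high: grip it across its thickness at the middle. Arms: 26 mm wide, 18 mm high, centred at y = +-50 mm, from the bar to x = 75 mm. Starts upright on the cabinet top, right of the board, at varied yaw.
- chock_toe (a point): Midway between the toes of the chock's arms, on its underside: x = 75 mm, y = 0, z = 0 of the chock's frame, same axes. Each arm ends in a 45-degree wedge (18 mm high at x = 57 mm, down to the toe). The roller, lying on the same face and touching both wedges, has its axis at x = 86 mm, z = 27 mm of the chock's frame; a finger fits between the arms (74 mm apart).
- roller: Loose exercise roller of light wood, 0.28 to 0.56 kg: cylinder of 54 mm diameter, 150 mm long, with two thin dark bands and a grey knob (26 mm thick, 20 mm long) at each end. Origin: its centre. x is its axis; y and z turn with it as it rolls. Starts lying in the stand, axis 37 mm above the cabinet top. Grip it across its diameter at the middle.
- stand: Fixed wooden stand in which the roller starts: base plate 170 x 110 x 10 mm and four stub rods (18 mm thick, 28 mm long, tops 27 mm above the cabinet top) beside the roller, two near each end; the middle 90 mm is clear of stubs on both sides. Origin: centre of its underside; x along the roller's axis.
- white_bottle: White tablet bottle, 60 x 60 x 105 mm, loose bystander, at the far right. Origin under its centre. Leave alone.
- vial: Medicine vial with a cap, 47 mm across, 118 mm high, loose bystander behind the stand and chock. Origin under its centre. Leave alone.
- cup: Small clear dose cup, 40 mm across, 42 mm high, loose bystander behind the stand and chock. Origin under its centre. Leave alone.
- strip_a: Silver blister strip, 45 x 103 x 11 mm, lying loose beside the sloping board, on its robot's-right side. Origin under its centre. Leave alone.
- strip_b: Clear and blue blister strip, 54 x 108 x 11 mm, lying loose near the front edge. Origin under its centre. Leave alone.
There are look-alikes about, which are no part of the job. Of the things that look like the chock, the larger one is meant.

How it is judged (in metres and radians):
On the way, in this order (a step that is already met when the one before it is completed fails the run):
1. the chock stands on the board, centred, bar over the line, arms uphill, at rest and let go, while the roller is not on the board (x of chock in the frame of ramp_top between -0.07 and -0.02 m and y of chock in the frame of ramp_top between -0.03 and 0.03 m and z of chock in the frame of ramp_top between -0.004 and 0.004 m and angle between the x axis of chock and the x axis of ramp_top, either way round below 0.15 rad and angle between the z axis of chock and the z axis of ramp_top, either way round below 0.06 rad and x of chock_toe in the frame of ramp_top above -0.02 m and linear speed of chock below 0.02 m/s and contact force between chock and the fingers below 0.02 N and contact force between roller and ramp below 0.02 N), for 0.2 s.
2. the roller, still held, lies on the board against both arms of the chock (x of roller in the frame of chock between 0.0802 and 0.0922 m and y of roller in the frame of chock between -0.03 and 0.03 m and z of roller in the frame of ramp_top between 0.021 and 0.033 m and angle between the x axis of roller and the y axis of chock, either way round below 0.12 rad and contact force between roller and the fingers above 0.3 N), for 0.1 s.
At the end, for the whole second after the job is handed in: Chock flat on the board, bar within 25 mm of the line and 30 mm of the middle, arms uphill within 0.15 rad; roller at rest on the board touching the chock (axis within 6 mm of touching both arms, 30 mm sideways, parallel within 0.12 rad); both let go (x of chock in the frame of ramp_top between -0.07 and -0.02 m and y of chock in the frame of ramp_top between -0.03 and 0.03 m and z of chock in the frame of ramp_top between -0.004 and 0.004 m and angle between the x axis of chock and the x axis of ramp_top, either way round below 0.15 rad and angle between the z axis of chock and the z axis of ramp_top, either way round below 0.06 rad and x of chock_toe in the frame of ramp_top above -0.02 m and x of roller in the frame of chock between 0.0802 and 0.0922 m and y of roller in the frame of chock between -0.03 and 0.03 m and z of roller in the frame of ramp_top between 0.021 and 0.033 m and angle between the x axis of roller and the y axis of chock, either way round below 0.12 rad and contact force between each of roller, chock and the fingers below 0.02 N and linear speed of each of roller, chock below 0.01 m/s and angular speed of roller below 0.3 rad/s and contact force between roller and chock above 0.03 N and contact force between roller and ramp above 0.3 N).
It fails at once if the roller, not held, rolls away (turns faster than 4 rad/s) (contact force between roller and the fingers below 0.02 N and angular speed of roller above 4 rad/s).
It fails at once if the roller is dropped (moves faster than 0.4 m/s while not held) (contact force between roller and the fingers below 0.02 N and linear speed of roller above 0.4 m/s).
It fails at once if a medicine container or blister strip is disturbed (more than 30 mm) (distance of any of white_bottle, vial, cup, strip_a, strip_b from where it was at the start of the episode above 0.03 m).
It also fails if it takes over 72 s, if anything falls off the work surface, if the arm or the gripper's body presses on something with over 40 N, if the wrist force passes 120 N, or if a joint passes its speed limit or range.

## Working session

There is one attempt and no reset: what is moved stays moved. The work goes in short steps, Python scripts to look and compute and a tool call to move; the robot and the scene stay as the last step left them, time stands still between calls to the robot, and variables do not carry over. Pictures are saved under pics/ and viewed, at most 10 in all, crops included, and the job is handed in when it is done.

Besides the shell and the picture viewer there is one more tool, called after "Emit:" by a JSON object that holds its "fn" and its "kwargs", one argument or row to a line. move_arm: Moves the arm, as the interface text tells. Shifts and turns lie within -1 to 1; 1 stands for 25 mm of shift or 4 degrees of turn. Its arguments: {"type":"object","properties":{"motion":{"type":"array","items":{"type":"array"}},"grip_force":{"type":"number"}},"required":["motion"]}

```bash
mkdir -p pics && ls && python3 - <<'E'
from workcell import *
import cv2
for n in ("scene","top"):
    cv2.imwrite(f"pics/{n}0.png",grab_frame(n)); print(n,camera_info(n))
print(state())
E
```

```text
pics
scene {'fx': 507.43273458240793, 'fy': 507.43273458240793, 'cx': 279.4944909571218, 'cy': 210.65423324130936, 'k1': -0.11295897715273065, 'rvec': array([ 1.14642035, -2.0673511 ,  1.16826798]), 'tvec': array([ 155.39980841,  308.88298104, 1175.77715242])}
top {'fx': 516.0619270096623, 'fy': 516.0619270096623, 'cx': 282.2640535483076, 'cy': 214.62226325304067, 'k1': -0.17459644820886697, 'rvec': array([ 2.21931972, -2.16951672,  0.08968084]), 'tvec': array([-128.55073172,  502.36307003, 1310.66247692])}
{'time_s': 0.1, 'qpos': array([-7.07005118e+01,  1.83481896e+01,  8.96984788e+01, -1.04818038e-04,
        7.20422419e+01, -1.14585392e+00]), 'qvel': array([-0.00439686, -0.03691123, -0.20250626, -0.10781139, -0.08999447,
       -0.03573332]), 'effort': array([ 1.88589111e-03, -4.13328552e+01, -2.32507753e+01,  7.30143045e-02,
        4.22574312e-02, -5.47227808e-05]), 'ee_pos': array([ 200.71270597, -538.36856295,  213.20856865]), 'ee_rot': array([-1.79911106e+02, -1.67834922e-03,  2.04453732e+01]), 'force': array([-0.24324537, -0.38119833,  0.55702126]), 'torque': array([0.02687224, 0.04094346, 0.03074053]), 'gripper_force': 0.0, 'gripper_width': 91.22949694958028}
```

View pics/scene0.png

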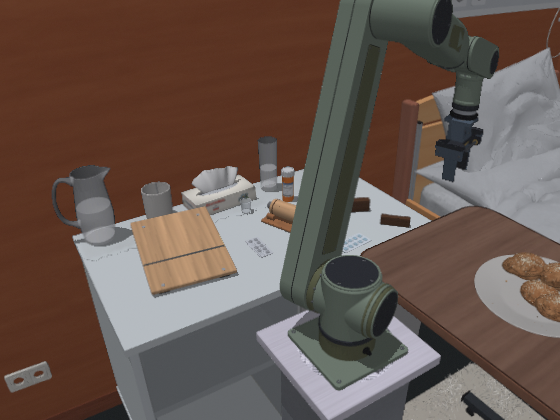

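View pics/top0.png

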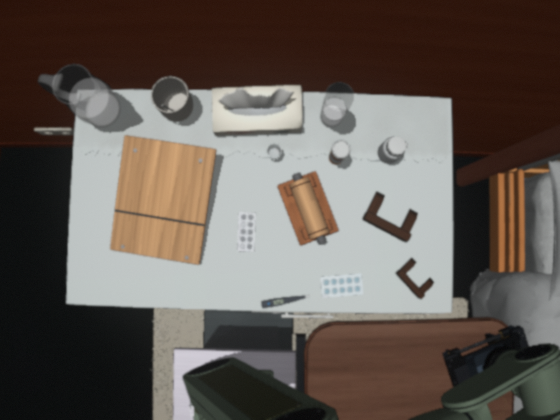

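The top view shows the ramp with corners near (125,136), (215,150), (200,264) and (110,250), and its dark line from (115,210) to (208,225). The roller is in its stand at (308,208). Two things could be the chock: a larger dark fork at (390,217) and a smaller one at (414,278). I choose the larger, at (390,217). The vial is at (340,150), the bottle at (394,150), the cup at (275,152), and the strips at (247,231) and (342,285).

```bash
cat > h.py <<'E'
from workcell import *
import numpy as np, cv2
from scipy.spatial.transform import Rotation as Ro
def und(ci,uv):
    # slopes s drawn at s*(1+k1 r^2)
    uv=np.asarray(uv,float).reshape(-1,2)
    d=(uv-[ci["cx"],ci["cy"]])/[ci["fx"],ci["fy"]]; s=d.copy()
    for _ in range(20): s=d/(1+ci["k1"]*(s**2).sum(1,keepdims=True))
    return s
def ray(ci,uv):
    s=und(ci,uv); R=cv2.Rodrigues(np.array(ci["rvec"]))[0]
    return -R.T@np.array(ci["tvec"]), np.c_[s,np.ones(len(s))]@R
def onplane(ci,uv,p0,n=(0,0,1)):
    o,d=ray(ci,uv); n=np.asarray(n,float)
    return o+d*(((np.asarray(p0)-o)@n)/(d@n))[:,None]
def onz(ci,uv,z): return onplane(ci,uv,(0,0,z))
def proj(ci,P):
    P=np.asarray(P,float).reshape(-1,3); R=cv2.Rodrigues(np.array(ci["rvec"]))[0]
    c=P@R.T+np.array(ci["tvec"]); s=c[:,:2]/c[:,2:]
    return s*(1+ci["k1"]*(s**2).sum(1,keepdims=True))*[ci["fx"],ci["fy"]]+[ci["cx"],ci["cy"]]
E
python3 - <<'E'
from h import *
im=cv2.imread("pics/top0.png"); ci=camera_info("top")
hsv=cv2.cvtColor(im,cv2.COLOR_BGR2HSV)
print([hsv[y,x].tolist() for x,y in [(382,225),(160,180),(308,205),(400,180),(285,200)]])
# chock: dark
m=((hsv[...,2]<90)).astype(np.uint8); roi=np.zeros_like(m); roi[170:305,350:445]=1
cs,_=cv2.findContours(m*roi,0,1)
for c in cs:
    if cv2.contourArea(c)>100:
        print("fork",cv2.contourArea(c),cv2.minAreaRect(c))
        ap=cv2.approxPolyDP(c,2.5,True)[:,0]
        for a,p in zip(ap,onz(ci,ap,30)): print(a,p.round())
# ramp
m=((hsv[...,1]>70)&(hsv[...,2]>60)).astype(np.uint8); roi[:]=0; roi[125:275,100:225]=1
c=max(cv2.findContours(m*roi,0,1)[0],key=cv2.contourArea)
print("ramp",cv2.approxPolyDP(c,6,True)[:,0].tolist(), cv2.boxPoints(cv2.minAreaRect(c)).tolist())
roi[:]=0; roi[165:250,265:350]=1
c=max(cv2.findContours(m*roi,0,1)[0],key=cv2.contourArea)
r=cv2.minAreaRect(c); print("stand",r, onz(ci,[r[0]],10), onz(ci,cv2.boxPoints(r),10).round())
cv2.imwrite("pics/crop1.png",cv2.resize(im[165:305,260:450],None,fx=4,fy=4,interpolation=cv2.INTER_CUBIC))
E
```

```text
[[10, 104, 71], [15, 111, 191], [15, 107, 201], [85, 8, 197], [12, 140, 160]]
fork 359.0 ((415.1133117675781, 278.34808349609375), (35.603790283203125, 21.55552864074707), 48.012786865234375)
[410 259] [ 397. -449.   30.]
[397 274] [ 358. -415.   30.]
[421 297] [ 300. -479.   30.]
[432 281] [ 341. -508.   30.]
[429 279] [ 346. -500.   30.]
[418 288] [ 323. -471.   30.]
[405 274] [ 359. -436.   30.]
[414 263] [ 387. -459.   30.]
fork 759.0 ((391.3294372558594, 216.90939331054688), (50.061622619628906, 30.881450653076172), 27.979473114013672)
[376 193] [ 566. -358.   30.]
[363 218] [ 500. -324.   30.]
[407 240] [ 446. -440.   30.]
[416 213] [ 517. -464.   30.]
[410 210] [ 524. -448.   30.]
[398 228] [ 477. -416.   30.]
[376 216] [ 506. -358.   30.]
[383 197] [ 556. -376.   30.]
ramp [[125, 136], [115, 207], [123, 211], [114, 215], [111, 248], [198, 263], [215, 150]] [[107.61134338378906, 250.44284057617188], [124.57579040527344, 135.0846710205078], [216.09654235839844, 148.54360961914062], [199.13209533691406, 263.90179443359375]]
stand ((307.51031494140625, 207.726806640625), (64.04186248779297, 40.923606872558594), 68.96248626708984) [[ 525.11854936 -182.32580363   10.        ]] [[ 582. -102.   10.]
 [ 623. -200.   10.]
 [ 468. -263.   10.]
 [ 428. -165.   10.]]
```

View pics/crop1.png

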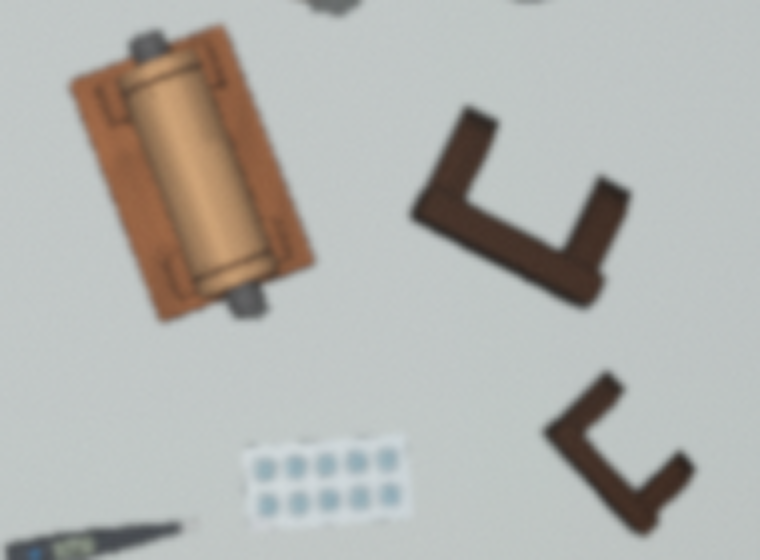

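The crop confirms the choice: the larger fork at top-image (390,217) has a bar of about 128 mm, matching the 130 mm given. The small one at (414,278) is the decoy. Next I work out the ramp pose and the move above the chock.

```bash
python3 - <<'E'
from h import *
ci=camera_info("top"); im=cv2.imread("pics/top0.png")
hsv=cv2.cvtColor(im,cv2.COLOR_BGR2HSV)
lo=onz(ci,[(107.6,250.4),(199.1,263.9)],20); hi=onz(ci,[(124.6,135.1),(216.1,148.5)],71)
print(lo.round(),hi.round(), np.linalg.norm(lo[0]-lo[1]),np.linalg.norm(hi[0]-hi[1]),np.linalg.norm(lo[0]-hi[0]),np.linalg.norm(lo[1]-hi[1]))
c=(lo.sum(0)+hi.sum(0))/4; x=hi.mean(0)-lo.mean(0); y=lo[0]-lo[1]+hi[0]-hi[1]
print("centre",c,"yaw x",np.degrees(np.arctan2(x[1],x[0])),"yaw y-90",np.degrees(np.arctan2(y[1],y[0]))-90)
print("cup,vial,bottle,stripa",onz(ci,[(275,153),(341,151),(394,150),(247,231)],40).round())
s=state(); w=camera_info("wrist"); R=cv2.Rodrigues(w["rvec"])[0]; o=-R.T@w["tvec"]
T=Ro.from_euler("xyz",s["ee_rot"],degrees=True)
print("cam in tool",T.inv().apply(o-s["ee_pos"]),"axis",T.inv().apply(R[2]),"imgx",T.inv().apply(R[0]),w["fx"],w["cx"],w["cy"],w["k1"])
E
```

```text
[[401. 335.  20.]
 [374.  93.  20.]] [[695. 288.  71.]
 [663.  53.  71.]] 243.3777612587095 237.59357283338738 301.38797334784346 297.1767881291789
centre [533.19808812 192.34443686  45.5       ] yaw x -8.489590279762378 yaw y-90 -7.025247763148016
cup,vial,bottle,stripa [[ 661.  -95.   40.]
 [ 671. -264.   40.]
 [ 678. -402.   40.]
 [ 460.  -29.   40.]]
cam in tool [  69.65792821    0.41440297 -170.46700931] axis [-2.48657750e-01  7.99898847e-04  9.68591082e-01] imgx [ 2.71746033e-06  9.99999660e-01 -8.25139599e-04] 345.86514114230266 275.5182717315296 213.4308056476351 -0.05804009554375994
```

Emit:
{"fn": "move_arm", "kwargs": {
  "motion": [
    [91,[0.8,0.43,0],[0,0,0.8]],
    [91,[0.8,0.43,0],[0,0,0.8]],
    [91,[0.8,0.43,0],[0,0,0.8]],
    [91,[0.8,0.43,0],[0,0,0.8]],
    [91,[0.8,0.43,0],[0,0,0.8]],
    [91,[0.8,0.43,0],[0,0,0.8]],
    [91,[0.8,0.43,0],[0,0,0.8]],
    [91,[0.8,0.43,0],[0,0,0.8]],
    [91,[0.8,0.43,0],[0,0,0.8]],
    [91,[0.8,0.43,0],[0,0,0.8]],
    [91,[0.8,0.43,0],[0,0,0.8]],
    [91,[0.8,0.43,0],[0,0,0.8]],
    [91,[0.8,0.43,0],[0,0,0.8]],
    [91,[0.8,0.43,0],[0,0,0.8]],
    [91,[0,0,0],[0,0,0]],
    [91,[0,0,0],[0,0,0]]
  ],
  "grip_force": 15
}}

```text
time_s: 1.43
ee_pos: [481.2, -387.6, 213.2]
ee_rot: [-179.9, 0.0, 65.3]
force: [-1.3, -1.3, -0.3]
gripper_width: 91.3
gripper_force: 0.0
```

```bash
python3 - <<'E'
from h import *
ci=camera_info("wrist"); im=grab_frame("wrist"); cv2.imwrite("pics/w1.png",im)
hsv=cv2.cvtColor(im,cv2.COLOR_BGR2HSV)
m=((hsv[...,2]<100)&(hsv[...,1]>60)).astype(np.uint8)
for c in cv2.findContours(m,0,1)[0]:
    if cv2.contourArea(c)>1500:
        print(cv2.contourArea(c)); ap=cv2.approxPolyDP(c,5,True)[:,0]
        for a,p,q in zip(ap,onz(ci,ap,45),onz(ci,ap,0)): print(a,p.round(),q.round())
E
```

```text
9562.0
[  0 388] [  68. -465.   45.] [   9. -483.    0.]
[  0 419] [  35. -505.   45.] [ -28. -529.    0.]
[384 419] [ 486. -698.   45.] [ 483. -747.    0.]
[373 394] [ 487. -656.   45.] [ 484. -699.    0.]
[359 389] [ 474. -641.   45.] [ 469. -683.    0.]
[306 392] [ 415. -618.   45.] [ 403. -657.    0.]
[284 415] [ 377. -639.   45.] [ 360. -681.    0.]
[283 408] [ 381. -628.   45.] [ 363. -669.    0.]
[271 415] [ 363. -632.   45.] [ 343. -673.    0.]
[267 409] [ 362. -622.   45.] [ 343. -661.    0.]
[273 406] [ 371. -621.   45.] [ 352. -660.    0.]
[250 409] [ 344. -613.   45.] [ 322. -652.    0.]
[257 402] [ 356. -607.   45.] [ 336. -645.    0.]
[250 397] [ 352. -597.   45.] [ 331. -633.    0.]
[259 396] [ 362. -600.   45.] [ 342. -637.    0.]
[244 390] [ 350. -585.   45.] [ 328. -619.    0.]
[167 390] [ 265. -548.   45.] [ 233. -577.    0.]
[165 401] [ 255. -561.   45.] [ 221. -592.    0.]
[148 406] [ 231. -559.   45.] [ 194. -590.    0.]
[145 390] [ 241. -537.   45.] [ 205. -565.    0.]
7167.0
[559 328] [ 717. -668.   45.] [ 745. -714.    0.]
[477 328] [ 626. -622.   45.] [ 642.
[... 2134 characters left out ...]
55] [ 556. -377.   45.] [ 562. -384.    0.]
1773.0
[257   0] [ 541. -219.   45.] [ 545. -205.    0.]
[233   0] [ 522. -210.   45.] [ 523. -194.    0.]
[196  43] [ 475. -228.   45.] [ 470. -215.    0.]
[153   8] [ 453. -184.   45.] [ 446. -166.    0.]
[192  46] [ 471. -228.   45.] [ 465. -216.    0.]
[185  54] [ 462. -232.   45.] [ 455. -220.    0.]
[167  40] [ 452. -214.   45.] [ 444. -199.    0.]
[201  77] [ 466. -256.   45.] [ 460. -247.    0.]
[196  71] [ 464. -249.   45.] [ 458. -239.    0.]
[211  71] [ 477. -255.   45.] [ 472. -246.    0.]
[226  50] [ 497. -245.   45.] [ 495. -234.    0.]
[206  66] [ 474. -249.   45.] [ 470. -240.    0.]
[199  58] [ 472. -240.   45.] [ 466. -229.    0.]
```

View pics/w1.png

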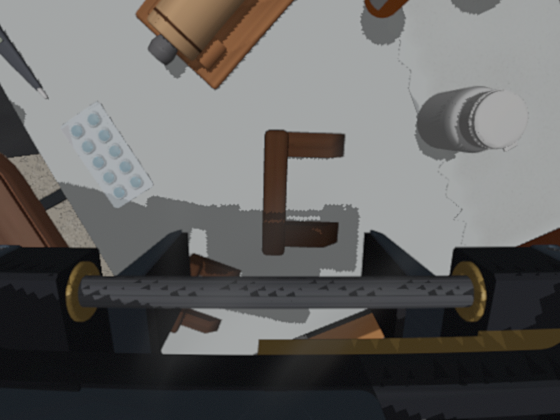

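The chock's bar runs from (276,132) to (274,254) in this wrist view, with its arms pointing right. The bar spans columns 264–286, and the gripper fingers are at the bottom of the picture.

```bash
python3 - <<'E'
from h import *
ci=camera_info("wrist"); s=state()
P=onz(ci,[(265.5,133),(286,133),(263.5,252),(285,252),(275.5,193)],45); print(P.round(1))
print(np.linalg.norm(P[0]-P[2]),np.linalg.norm(P[0]-P[1]))
d=(P[0]+P[1]-P[2]-P[3])/2; print("bar yaw -90",np.degrees(np.arctan2(d[1],d[0]))-90, "mid",P[:4].mean(0), s["ee_pos"],s["ee_rot"])
E
```

```text
[[ 497.7 -328.2   45. ]
 [ 515.6 -336.4   45. ]
 [ 444.4 -436.9   45. ]
 [ 464.8 -446.3   45. ]
 [ 482.  -385.3   45. ]]
121.08586833219806 19.627052431908304
bar yaw -90 -25.479993786817516 mid [ 480.61702774 -386.92461247   45.        ] [ 480.44158305 -388.15456485  213.39608744] [-1.79916958e+02  1.56253587e-02  6.52467673e+01]
```

Emit:
{"fn": "move_arm", "kwargs": {
  "motion": [
    [91,[0,0.06,-0.89],[0,0,-0.18]],
    [91,[0.02,0,-0.89],[0,0,0]],
    [91,[0,0,-0.89],[0,0,0]],
    [91,[0,0,-0.89],[0,0,0]],
    [91,[0,0,-0.89],[0,0,0]],
    [91,[0,0,-0.89],[0,0,0]],
    [91,[0,0,-0.89],[0,0,0]],
    [91,[0,0,-0.89],[0,0,0]],
    [91,[0,0,-0.89],[0,0,0]],
    [91,[0,0,0],[0,0,0]],
    [10,[0,0,0],[0,0,0]],
    [10,[0,0,0],[0,0,0]],
    [10,[0,0,0],[0,0,0]],
    [10,[0,0,0],[0,0,0]],
    [10,[0,0,0],[0,0,0]],
    [10,[0,0,0],[0,0,0]],
    [10,[0,0,0],[0,0,0]],
    [10,[0,0,0],[0,0,0]],
    [10,[0,0,0],[0,0,0]]
  ],
  "grip_force": 35
}}

```text
time_s: 3.07
ee_pos: [481.4, -386.8, 13.8]
ee_rot: [180.0, 0.0, 64.5]
force: [-0.6, 0.0, -1.3]
gripper_width: 33.8
gripper_force: 0.0
```

Emit:
{"fn": "move_arm", "kwargs": {
  "motion": [
    [10,[0,0,0],[0,0,0]],
    [10,[0,0,0],[0,0,0]],
    [10,[0,0,0],[0,0,0]],
    [10,[0,0,0],[0,0,0]],
    [10,[0,0,0],[0,0,0]]
  ]
}}

```text
time_s: 3.48
ee_pos: [480.9, -386.6, 13.7]
ee_rot: [-179.9, -0.0, 64.5]
force: [-2.0, 1.4, 1.8]
gripper_width: 23.9
gripper_force: 35.0
```

Emit:
{"fn": "move_arm", "kwargs": {
  "motion": [
    [10,[0,0,0.4],[0,0,0]],
    [10,[0,0,0.8],[0,0,0]],
    [10,[0,0,0.9],[0,0,0]],
    [10,[0,0,0.9],[0,0,0]],
    [10,[0,0,0.9],[0,0,0]],
    [10,[0,0,0.9],[0,0,0]],
    [10,[0,0,0.9],[0,0,0]],
    [10,[0,0,0.9],[0,0,0]],
    [10,[0,0,0.9],[0,0,0]],
    [10,[0,0.4,0],[0,0,0]],
    [10,[0,0.8,0],[0,0,0]],
    [10,[0,0.8,0],[0,0,0]],
    [10,[0,0.8,0],[0,0,0]],
    [10,[0,0.8,0],[0,0,0]],
    [10,[0,0.8,0],[0,0,0]],
    [10,[0,0.8,0],[0,0,0]],
    [10,[0,0.8,0],[0,0,0]],
    [10,[0,0.8,0],[0,0,0]],
    [10,[0,0.8,0],[0,0,0]]
  ]
}}

```text
time_s: 5.07
ee_pos: [480.3, -194.7, 199.8]
ee_rot: [-179.9, -0.0, 64.5]
force: [0.9, 0.7, -2.6]
gripper_width: 23.9
gripper_force: 34.9
```

Emit:
{"fn": "move_arm", "kwargs": {
  "motion": [
    [10,[0,0.85,0],[0,0,0.25]],
    [10,[0,0.85,0],[0,0,0.25]],
    [10,[0,0.85,0],[0,0,0.25]],
    [10,[0,0.85,0],[0,0,0.25]],
    [10,[0,0.85,0],[0,0,0.25]],
    [10,[0,0.85,0],[0,0,0.25]],
    [10,[0,0.85,0],[0,0,0.25]],
    [10,[0,0.85,0],[0,0,0.25]],
    [10,[0,0.85,0],[0,0,0.25]],
    [10,[0,0.85,0],[0,0,0.25]],
    [10,[0,0.85,0],[0,0,0.25]],
    [10,[0,0.85,0],[0,0,0.25]],
    [10,[0,0.85,0],[0,0,0.25]],
    [10,[0,0.85,0],[0,0,0.25]],
    [10,[0,0.85,0],[0,0,0.25]],
    [10,[0,0.85,0],[0,0,0.25]],
    [10,[0,0.85,0],[0,0,0.25]],
    [10,[0,0.85,0],[0,0,0.25]],
    [10,[0,0,0],[0,0,0]],
    [10,[0,0,0],[0,0,0]]
  ]
}}

```text
time_s: 6.73
ee_pos: [480.0, 186.5, 199.9]
ee_rot: [-179.9, 0.1, 82.6]
force: [-0.0, 0.1, -4.2]
gripper_width: 24.1
gripper_force: 34.9
```

```bash
python3 - <<'E'
from h import *
ci=camera_info("wrist"); im=grab_frame("wrist"); cv2.imwrite("pics/w2.png",im)
s=state(); print(s["ee_pos"],s["ee_rot"],s["gripper_width"])
print("predicted ramp corners px",proj(ci,[[401,335,20],[374,93,20],[695,288,71],[663,53,71]]).round())
E
```

```text
[480.151618   185.69887934 200.10899621] [-1.79893123e+02  7.76109083e-02  8.25807717e+01] 23.913135616199924
predicted ramp corners px [[173.  52.]
 [192. 287.]
 [516.  55.]
 [476. 312.]]
```

View pics/w2.png

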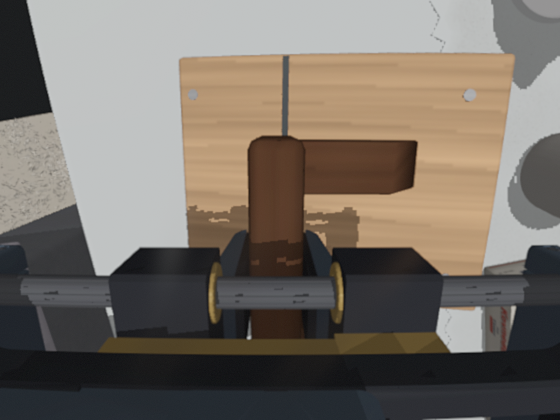

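The held chock's bar is at (275,190), with one arm visible to (415,165). The ramp's left corners are at (181,59) low and (512,55) high, the line end is at (287,57), and the right high corner is near (478,310).

```bash
python3 - <<'E'
from h import *
ci=camera_info("wrist"); im=cv2.imread("pics/w2.png"); hsv=cv2.cvtColor(im,cv2.COLOR_BGR2HSV)
m=((hsv[...,1]>60)&(hsv[...,0]>8)&(hsv[...,0]<25)&(hsv[...,2]>120)).astype(np.uint8)
# edges, by columns (left edge of ramp = top of image), rows
top=np.array([(c,np.argmax(m[:,c])) for c in list(range(200,275,5))+list(range(300,500,10))],float)
hi=np.array([(560-1-np.argmax(m[r,::-1]),r) for r in range(70,230,10)],float)
lo=np.array([(np.argmax(m[r,150:])+150,r) for r in range(70,190,10)],float)
g=im.sum(2); ln=[]
for r in range(64,130,6): ln.append((275+np.average(np.arange(24),weights=np.clip(350-g[r,275:299].astype(float),0,None)+1e-6),r))
sl=0.17; 
# iterate: plane through c0 w/ yaw
yaw=np.radians(-8); c=np.array([533,192,45.])
for _ in range(6):
    ex=np.array([np.cos(sl)*np.cos(yaw),np.cos(sl)*np.sin(yaw),np.sin(sl)]); ey=np.array([-np.sin(yaw),np.cos(yaw),0]); n=np.cross(ex,ey)
    L=lambda uv:(onplane(ci,uv,c,n)-c)@np.c_[ex,ey]
    t,h,l,d=L(top),L(hi),L(lo),L(ln)
    ty=np.polyfit(t[:,0],t[:,1],1); hy=np.polyfit(h[:,1],h[:,0],1); ly=np.polyfit(l[:,1],l[:,0],1); dy=np.polyfit(d[:,1],d[:,0],1)
    print("left slope",ty[0],"hi,lo,line slopes",hy[0],ly[0],dy[0],"left y",np.median(t[:,1]),"x hi/lo/line",np.median(h[:,0]),np.median(l[:,0]),np.median(d[:,0]))
    dyaw=np.mean([ty[0],-hy[0],-ly[0],-dy[0]]); dx=(np.median(h[:,0])-150+np.median(l[:,0])+150+np.median(d[:,0])+45)/3; dd=np.median(t[:,1])-120
    yaw+=dyaw; off=dx*ex+dd*ey; c=c+off*[1,1,0]
print("centre",c,"yaw",np.degrees(yaw)); s=state()
R=Ro.from_matrix(np.c_[ey,ex,-n]).as_euler("xyz",degrees=True); print("tool rot",R)
line=c-45*ex; print("line",line)
np.savez("ramp.npz",c=c,ex=ex,ey=ey,n=n)
# chock in the tool frame: bar top near end corners (z_chock=45)
T=Ro.from_euler("xyz",s["ee_rot"],degrees=True)
zt=s["ee_pos"][2]-13.7+45
P=onz(ci,[(250,140),(304,140)],zt); print("bar end in tool",T.inv().apply(P-s["ee_pos"]))
P=onz(ci,[(303,194),(414,141)],zt-27); print("arm inner, outer y edges in tool",T.inv().apply(P-s["ee_pos"]))
E
```

```text
left slope 0.0013423686558428343 hi,lo,line slopes -0.0007786115226436252 -0.001281249872059754 0.00035169349388008167 left y 117.31910574882627 x hi/lo/line 148.1852809775948 -146.4623068844508 -44.57548858351888
left slope 0.0005907122607904869 hi,lo,line slopes -8.351190590385006e-05 -0.0004707719159326006 0.0011222801835463515 left y 120.05149232781878 x hi/lo/line 147.5944085540792 -147.1505943163379 -45.23577701110701
left slope 0.0005851151031619907 hi,lo,line slopes -7.833582986187175e-05 -0.00046473667439552813 0.0011280183809484494 left y 120.00220627591099 x hi/lo/line 147.5326021402551 -147.22277284559237 -45.30443826771627
left slope 0.0005850734060608585 hi,lo,line slopes -7.829726968441017e-05 -0.0004646917136994109 0.0011280611287575251 left y 120.000056085222 x hi/lo/line 147.5309914129739 -147.22465172128508 -45.30622493998138
left slope 0.0005850730954297217 hi,lo,line slopes -7.829698242276985e-05 -0.0004646913787567383 0.0011280614472152538 left y 120.00000118774044 x hi/lo/line 147.53095707679182 -147.2246917616613 -45.30626301183968
left slope 0.0005850730931147223 hi,lo,line slopes -7.829698028173594e-05 -0.00046469137625933216 0.0011280614495888894 left y 120.000000023799 x hi/lo/line 147.5309563872528 -147.2246925656707 -45.30626377629697
centre [533.40245645 189.29053571  45.        ] yaw -7.955976459042704
tool rot [170.25971748   0.          82.04402354]
line [489.47803617 195.42929792  37.38679429]
bar end in tool [[ 63.55736079 -10.0054076  -31.36751236]
 [ 63.56215527  11.31465421 -31.40728835]]
arm inner, outer y edges in tool [[36.46952518 13.53686566 -4.37466299]
 [62.26811215 65.9774482  -4.50742929]]
```

Emit:
{"fn": "move_arm", "kwargs": {
  "motion": [
    [10,[0.03,0.04,-0.53],[-0.034,-0.241,-0.013]],
    [10,[0.03,0.04,-0.53],[-0.034,-0.241,-0.013]],
    [10,[0.03,0.04,-0.53],[-0.034,-0.241,-0.013]],
    [10,[0.03,0.04,-0.53],[-0.034,-0.241,-0.013]],
    [10,[0.03,0.04,-0.53],[-0.034,-0.241,-0.013]],
    [10,[0.03,0.04,-0.53],[-0.034,-0.241,-0.013]],
    [10,[0.03,0.04,-0.53],[-0.034,-0.241,-0.013]],
    [10,[0.03,0.04,-0.53],[-0.034,-0.241,-0.013]],
    [10,[0.03,0.04,-0.53],[-0.034,-0.241,-0.013]],
    [10,[0.03,0.04,-0.53],[-0.034,-0.241,-0.013]],
    [10,[0,0,0],[0,0,0]],
    [10,[0,0,0],[0,0,0]],
    [10,[0,0,0],[0,0,0]]
  ]
}}

```text
time_s: 7.87
ee_pos: [489.3, 195.4, 69.4]
ee_rot: [170.2, 0.0, 82.0]
force: [0.2, -0.1, -3.2]
gripper_width: 24.0
gripper_force: 34.9
```

Emit:
{"fn": "move_arm", "kwargs": {
  "motion": [
    [10,[-0.03,0,-0.3],[0,0,0]],
    [10,[-0.03,0.01,-0.26],[0,0,0]],
    [10,[-0.01,0,-0.08],[0,0,0]],
    [10,[0,0,0],[0,0,0]],
    [10,[0,0,0],[0,0,0]]
  ]
}}

```text
time_s: 8.28
ee_pos: [487.0, 195.9, 52.5]
ee_rot: [170.3, 0.1, 82.0]
force: [0.5, -0.1, -3.3]
gripper_width: 24.1
gripper_force: 34.9
```

Emit:
{"fn": "move_arm", "kwargs": {
  "motion": [
    [10,[0,0,-0.04],[0,0,0]],
    [10,[0,0,0],[0,0,0]],
    [10,[0,0,0],[0,0,0]]
  ]
}}

```text
time_s: 8.53
ee_pos: [487.2, 196.0, 51.8]
ee_rot: [170.2, 0.0, 82.0]
force: [-0.3, 0.7, -3.7]
gripper_width: 23.9
gripper_force: 34.9
```

Emit:
{"fn": "move_arm", "kwargs": {
  "motion": [
    [10,[0,0,-0.03],[0,0,0]],
    [10,[0,0,-0.03],[0,0,0]],
    [10,[0,0,0],[0,0,0]],
    [10,[0,0,0],[0,0,0]]
  ]
}}

```text
time_s: 8.87
ee_pos: [487.3, 196.1, 51.4]
ee_rot: [170.2, 0.0, 82.0]
force: [-3.1, -0.6, 5.5]
gripper_width: 24.0
gripper_force: 35.0
```

Emit:
{"fn": "move_arm", "kwargs": {
  "motion": [
    [50,[0,0,0],[0,0,0]],
    [50,[0,0,0],[0,0,0]],
    [50,[0,0,0],[0,0,0]],
    [50,[0,0,0],[0,0,0]],
    [50,[0,0,0],[0,0,0]],
    [50,[0,0,0],[0,0,0]],
    [50,[-0.06,0.01,0.35],[0,0,0]],
    [70,[-0.13,0.02,0.75],[0,0,0]],
    [91,[-0.13,0.02,0.75],[0,0,0]],
    [91,[-0.13,0.02,0.75],[0,0,0]],
    [91,[-0.13,0.02,0.75],[0,0,0]],
    [91,[-0.13,0.02,0.75],[0,0,0]],
    [91,[-0.13,0.02,0.75],[0,0,0]],
    [91,[-0.13,0.02,0.75],[0,0,0]],
    [91,[-0.13,0.02,0.75],[0,0,0]],
    [91,[0,0,0],[0,0,0]],
    [91,[0,0,0],[0,0,0]]
  ]
}}

```text
time_s: 10.28
ee_pos: [459.8, 200.5, 210.2]
ee_rot: [170.1, -0.0, 82.0]
force: [-0.2, -0.1, 0.0]
gripper_width: 90.9
gripper_force: 0.0
```

```bash
python3 - <<'E'
from h import *
ci=camera_info("wrist"); im=grab_frame("wrist"); cv2.imwrite("pics/w3.png",im); ct=grab_frame("top"); cv2.imwrite("pics/top1.png",ct)
s=state(); print(s["time_s"],s["ee_pos"],s["ee_rot"])
E
```

```text
10.3833 [458.97641502 199.89704408 208.2298583 ] [1.70331216e+02 9.62411897e-02 8.20000830e+01]
```

View pics/w3.png

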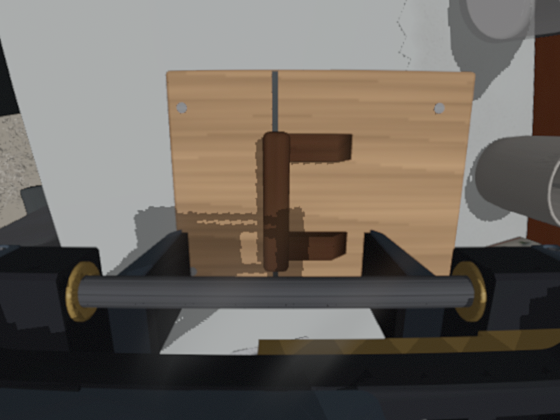

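The chock stands on the board, its bar from (276,133) to (276,270) over the dark line and its arms pointing uphill to column 350. I check its pose in numbers and plan the next hop.

```bash
python3 - <<'E'
from h import *
r=np.load("ramp.npz"); c,ex,ey,n=[r[k] for k in("c","ex","ey","n")]
ci=camera_info("wrist")
def L(uv,h): return (onplane(ci,uv,c+h*n,n)-c)@np.c_[ex,ey]
t=L([(264,138),(290,138),(264,265),(290,265)],45); print("bar top",t.round(1),t.mean(0))
print("bar angle deg",np.degrees(np.arctan2(-(t[0]-t[2]+t[1]-t[3])[0],(t[0]-t[2]+t[1]-t[3])[1])))
print("line px",L([(276,80),(275,125),(275,273)],0).round(1),"arm ends (z0)",L([(352,160),(347,233)],5).round(1))
E
```

```text
bar top [[-56.2  58.4]
 [-34.2  58.4]
 [-57.2 -57.2]
 [-33.  -57.2]] [-45.16537229   0.57704841]
bar angle deg 0.039440508722257205
line px [[-46.  110.4]
 [-47.   69. ]
 [-47.1 -85.7]] arm ends (z0) [[ 28.3  35.9]
 [ 27.1 -38.9]]
```

Emit:
{"fn": "move_arm", "kwargs": {
  "motion": [
    [91,[0,0,0],[0.084,0.6,0]],
    [91,[0,0,0],[0.084,0.6,0]],
    [91,[0,0,0],[0.084,0.6,0]],
    [91,[0,0,0],[0.084,0.6,0]],
    [91,[0.165,-0.95,0],[0,0,-0.94]],
    [91,[0.165,-0.95,0],[0,0,-0.94]],
    [91,[0.165,-0.95,0],[0,0,-0.94]],
    [91,[0.165,-0.95,0],[0,0,-0.94]],
    [91,[0.165,-0.95,0],[0,0,-0.94]],
    [91,[0.165,-0.95,0],[0,0,-0.94]],
    [91,[0.165,-0.95,0],[0,0,-0.94]],
    [91,[0.165,-0.95,0],[0,0,-0.94]],
    [91,[0.165,-0.95,0],[0,0,-0.94]],
    [91,[0.165,-0.95,0],[0,0,-0.94]],
    [91,[0.165,-0.95,0],[0,0,-0.94]],
    [91,[0.165,-0.95,0],[0,0,-0.94]],
    [91,[0.165,-0.95,0],[0,0,-0.94]],
    [91,[0.165,-0.95,0],[0,0,-0.94]],
    [91,[0.165,-0.95,0],[0,0,-0.94]],
    [91,[0.165,-0.95,0],[0,0,-0.94]]
  ]
}}

```text
time_s: 12.05
ee_pos: [525.0, -180.9, 207.3]
ee_rot: [-179.9, 0.2, 21.6]
force: [0.4, 0.9, 0.2]
gripper_width: 90.7
gripper_force: 0.0
```

Emit:
{"fn": "move_arm", "kwargs": {
  "motion": [
    [91,[0,0,0],[0,0,0]],
    [91,[0,0,0],[0,0,0]]
  ]
}}

```text
time_s: 12.22
ee_pos: [525.0, -180.5, 207.3]
ee_rot: [-179.9, 0.2, 21.8]
force: [-0.0, 0.2, 0.4]
gripper_width: 91.1
gripper_force: 0.0
```

```bash
python3 - <<'E'
from h import *
ci=camera_info("wrist"); im=grab_frame("wrist"); cv2.imwrite("pics/w4.png",im)
s=state(); print(s["time_s"],s["ee_pos"],s["ee_rot"],s["qpos"])
E
```

```text
12.2667 [ 524.88674434 -179.66064517  207.52283759] [-1.79907698e+02  1.71340019e-01  2.18307252e+01] [-2.00554014e+01  1.68321749e+01  9.27588047e+01 -4.84293997e-02
  7.05982103e+01  4.81301746e+01]
```

View pics/w4.png

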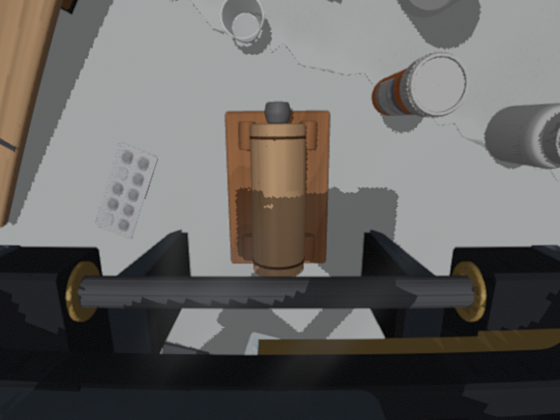

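The roller's body is at columns 250–306, rows 124–274, with the knob at (278,112). The stand's plate corners are at (225,112), (329,111), (327,263) and (231,263).

```bash
python3 - <<'E'
from h import *
ci=camera_info("wrist"); s=state(); T=Ro.from_euler("xyz",s["ee_rot"],degrees=True)
A=onz(ci,[(278,140),(277.5,262)],37); d=A[0]-A[1]; print("axis pts",A.round(1),"yaw",np.degrees(np.arctan2(d[1],d[0])))
S=onz(ci,[(225,112),(329,111),(327,263),(231,263)],10); d=S[0]+S[1]-S[2]-S[3]
print("stand",S.round(),S.mean(0),np.degrees(np.arctan2(d[1],d[0])))
print("in tool: axis",T.inv().apply(A-s["ee_pos"]).round(1),"stand",T.inv().apply(S-s["ee_pos"]).round(1))
B=onz(ci,[(250,180),(305.5,180),(277,124.5),(277,274)],[50][0]); print("body edges z50 in tool",T.inv().apply(B-s["ee_pos"]).round(1))
E
```

```text
axis pts [[ 577.  -161.8   37. ]
 [ 459.5 -208.6   37. ]] yaw 21.692805379553825
stand [[ 582. -101.   10.]
 [ 623. -200.   10.]
 [ 469. -266.   10.]
 [ 428. -164.   10.]] [ 525.45945055 -182.81666577   10.        ] 22.683838960058843
in tool: axis [[ 55.5   3.1 170.4]
 [-71.    2.8 170.7]] stand [[ 82.8 -51.2 197.4]
 [ 83.8  55.6 197.2]
 [-83.4  59.6 197.7]
 [-83.4 -50.2 197.9]]
body edges z50 in tool [[ 18.5 -23.7 157.5]
 [ 18.5  29.3 157.4]
 [ 70.1   2.  157.3]
 [-78.9   2.2 157.8]]
```

Emit:
{"fn": "move_arm", "kwargs": {
  "motion": [
    [91,[0,-0.06,-0.757],[0,0,0]],
    [91,[0,-0.07,-0.757],[0,0,0.05]],
    [91,[0,0,-0.757],[0,0,0]],
    [91,[0,0,-0.757],[0,0,0]],
    [91,[0,0,-0.757],[0,0,0]],
    [91,[0,0,-0.757],[0,0,0]],
    [91,[0,0,-0.757],[0,0,0]],
    [91,[0,0,-0.757],[0,0,0]],
    [91,[0,0,-0.757],[0,0,0]],
    [91,[0,0,-0.757],[0,0,0]],
    [91,[0,0,0],[0,0,0]],
    [91,[0,0,0],[0,0,0]],
    [40,[0,0,0],[0,0,0]],
    [40,[0,0,0],[0,0,0]],
    [40,[0,0,0],[0,0,0]],
    [40,[0,0,0],[0,0,0]],
    [40,[0,0,0],[0,0,0]],
    [40,[0,0,0],[0,0,0]],
    [40,[0,0,0],[0,0,0]],
    [40,[0,0,0],[0,0,0]]
  ]
}}

```text
time_s: 13.93
ee_pos: [525.6, -182.8, 20.1]
ee_rot: [180.0, 0.0, 22.0]
force: [-0.4, 0.9, 3.9]
gripper_width: 53.0
gripper_force: 35.0
```

Emit:
{"fn": "move_arm", "kwargs": {
  "motion": [
    [40,[0,0,0.3],[0,0,0]],
    [40,[0,0,0.6],[0,0,0]],
    [40,[0,0,0.9],[0,0,0]],
    [40,[0,0,0.9],[0,0,0]],
    [40,[0,0,0.9],[0,0,0]],
    [40,[0,0,0.9],[0,0,0]],
    [40,[0,0,0.9],[0,0,0]],
    [40,[0,0,0.9],[0,0,0]],
    [40,[0,0,0.6],[0,0,0]],
    [40,[0,0,0.3],[0,0,0]]
  ]
}}

```text
time_s: 14.77
ee_pos: [526.2, -183.5, 201.8]
ee_rot: [179.8, -0.1, 22.0]
force: [0.2, -0.1, -2.7]
gripper_width: 53.4
gripper_force: 35.0
```

Emit:
{"fn": "move_arm", "kwargs": {
  "motion": [
    [40,[0.12,0.81,0],[0,0,0.83]],
    [40,[0.12,0.81,0],[0,0,0.83]],
    [40,[0.12,0.81,0],[0,0,0.83]],
    [40,[0.12,0.81,0],[0,0,0.83]],
    [40,[0.12,0.81,0],[0,0,0.83]],
    [40,[0.12,0.81,0],[0,0,0.83]],
    [40,[0.12,0.81,0],[0,0,0.83]],
    [40,[0.12,0.81,0],[0,0,0.83]],
    [40,[0.12,0.81,0],[0,0,0.83]],
    [40,[0.12,0.81,0],[0,0,0.83]],
    [40,[0.12,0.81,0],[0,0,0.83]],
    [40,[0.12,0.81,0],[0,0,0.83]],
    [40,[0.12,0.81,0],[0,0,0.83]],
    [40,[0.12,0.81,0],[0,0,0.83]],
    [40,[0.12,0.81,0],[0,0,0.83]],
    [40,[0.12,0.81,0],[0,0,0.83]],
    [40,[0.12,0.81,0],[0,0,0.83]],
    [40,[0.12,0.81,0],[0,0,0.83]],
    [40,[0,0,0],[0,0,0]],
    [40,[0,0,0],[0,0,0]]
  ]
}}

```text
time_s: 16.43
ee_pos: [578.9, 181.9, 198.3]
ee_rot: [-179.9, 0.2, 81.9]
force: [-0.2, 0.8, -3.6]
gripper_width: 54.0
gripper_force: 35.0
```

```bash
python3 - <<'E'
from h import *
ci=camera_info("wrist"); im=grab_frame("wrist"); cv2.imwrite("pics/w5.png",im)
s=state(); print(s["time_s"],s["ee_pos"],s["ee_rot"],s["gripper_width"],s["force"])
E
```

```text
16.4833 [578.92426137 181.08859372 198.57040205] [-1.79928248e+02  1.57672403e-01  8.18146233e+01] 53.124680999534405 [-0.71135225 -0.74701419 -3.56070515]
```

View pics/w5.png

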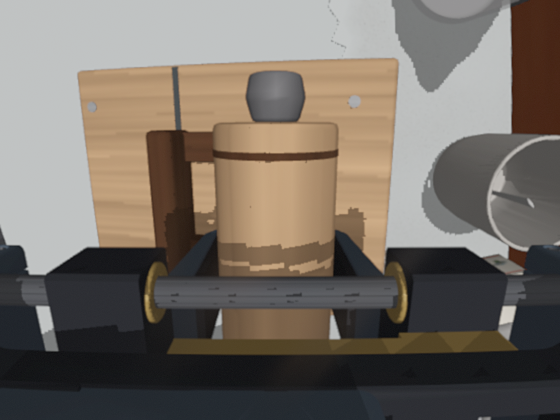

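The roller is held upright in the jaws, centred on column 276 and level. Its near end is at row 124, and the knob is at (276,97). The chock stands behind it at column 175, and the tumbler beyond column 435 is clear. I check how far the roller sits along its axis and work out the move.

```bash
python3 - <<'E'
from h import *
ci=camera_info("wrist"); s=state(); T=Ro.from_euler("xyz",s["ee_rot"],degrees=True)
zx=s["ee_pos"][2]+17.5
for dz,uv in ((0,(213,130)),(0,(337,130)),(24,(276,123)),(0,(276,72)),(0,(246,90)),(0,(304,90))): print(uv,T.inv().apply(onz(ci,[uv],zx+dz)-s["ee_pos"]).round(1))
r=np.load("ramp.npz"); c,ex,ey,n=[r[k] for k in("c","ex","ey","n")]
for a,h in ((52,15),(52,0),(41,0)): print(a,h,(c+a*ex+0.5*ey+(9.5+h)*n).round(1))
print(ex,n)
E
```

```text
(213, 130) [[ 67.3 -26.9 -17.7]]
(337, 130) [[ 67.3  26.6 -17.7]]
(276, 123) [[ 70.    0.2 -41.7]]
(276, 72) [[ 90.9   0.3 -17.8]]
(246, 90) [[ 83.7 -12.3 -17.7]]
(304, 90) [[ 83.7  12.1 -17.7]]
52 15 [580.1 183.3  77.9]
52 0 [582.6 182.9  63.2]
41 0 [571.9 184.4  61.3]
[ 0.97609823 -0.13641694  0.16918235] [-0.16755392  0.0234169   0.98558477]
```

Emit:
{"fn": "move_arm", "kwargs": {
  "motion": [
    [40,[0.01,0.03,-0.48],[-0.034,-0.241,0.006]],
    [40,[0.01,0.03,-0.48],[-0.034,-0.241,0.006]],
    [40,[0.01,0.03,-0.48],[-0.034,-0.241,0.006]],
    [40,[0.01,0.03,-0.48],[-0.034,-0.241,0.006]],
    [40,[0.01,0.03,-0.48],[-0.034,-0.241,0.006]],
    [40,[0.01,0.02,-0.48],[-0.034,-0.241,0.006]],
    [40,[0.01,0.02,-0.48],[-0.034,-0.241,0.006]],
    [40,[0.0,0.02,-0.48],[-0.034,-0.241,0.006]],
    [40,[0.0,0.02,-0.48],[-0.034,-0.241,0.006]],
    [40,[0.0,0.02,-0.48],[-0.034,-0.241,0.006]],
    [40,[0,0,0],[0,0,0]],
    [40,[0,0,0],[0,0,0]],
    [40,[0,0,0],[0,0,0]]
  ]
}}

```text
time_s: 17.57
ee_pos: [582.0, 187.2, 80.5]
ee_rot: [170.2, 0.0, 82.0]
force: [-0.2, 0.8, -3.2]
gripper_width: 53.6
gripper_force: 35.0
```

Emit:
{"fn": "move_arm", "kwargs": {
  "motion": [
    [40,[0.02,0,-0.3],[0,0,0]],
    [40,[0.02,-0.01,-0.26],[0,0,0]],
    [40,[0,0,-0.04],[0,0,0]],
    [40,[0,0,0],[0,0,0]],
    [40,[0,0,0],[0,0,0]]
  ]
}}

```text
time_s: 17.98
ee_pos: [582.3, 187.4, 64.5]
ee_rot: [170.2, 0.1, 82.0]
force: [0.1, 0.3, -3.3]
gripper_width: 53.1
gripper_force: 35.0
```

Emit:
{"fn": "move_arm", "kwargs": {
  "motion": [
    [40,[0,0,-0.04],[0,0,0]],
    [40,[0,0,0],[0,0,0]],
    [40,[0,0,0],[0,0,0]]
  ]
}}

```text
time_s: 18.23
ee_pos: [582.5, 187.5, 64.2]
ee_rot: [170.2, 0.0, 82.0]
force: [-1.0, -1.1, -0.3]
gripper_width: 53.4
gripper_force: 35.0
```

Emit:
{"fn": "move_arm", "kwargs": {
  "motion": [
    [40,[-0.12,0.017,-0.02],[0,0,0]],
    [40,[-0.12,0.017,-0.02],[0,0,0]],
    [40,[-0.1,0.015,-0.017],[0,0,0]],
    [40,[0,0,0],[0,0,0]],
    [40,[0,0,0],[0,0,0]]
  ]
}}

```text
time_s: 18.65
ee_pos: [573.8, 189.0, 62.7]
ee_rot: [170.2, 0.0, 82.0]
force: [-1.1, -0.2, 1.5]
gripper_width: 53.4
gripper_force: 35.0
```

Emit:
{"fn": "move_arm", "kwargs": {
  "motion": [
    [40,[-0.04,0.005,-0.007],[0,0,0]],
    [40,[0,0,0],[0,0,0]],
    [40,[0,0,0],[0,0,0]]
  ]
}}

```text
time_s: 18.9
ee_pos: [573.4, 189.0, 62.6]
ee_rot: [170.1, 0.0, 82.0]
force: [1.0, -0.3, 2.1]
gripper_width: 53.6
gripper_force: 35.0
```

Emit:
{"fn": "move_arm", "kwargs": {
  "motion": [
    [40,[-0.03,0.004,-0.005],[0,0,0]],
    [40,[0,0,0],[0,0,0]],
    [40,[0,0,0],[0,0,0]]
  ]
}}

```text
time_s: 19.15
ee_pos: [573.0, 189.1, 62.5]
ee_rot: [170.1, -0.0, 82.0]
force: [2.3, 0.1, 2.8]
gripper_width: 53.7
gripper_force: 35.0
```

Emit:
{"fn": "move_arm", "kwargs": {
  "motion": [
    [40,[0,0,0],[0,0,0]],
    [40,[0,0,0],[0,0,0]],
    [58,[0,0,0],[0,0,0]],
    [58,[0,0,0],[0,0,0]],
    [58,[0,0,0],[0,0,0]],
    [58,[0,0,0],[0,0,0]],
    [80,[0,0,0],[0,0,0]],
    [80,[0,0,0],[0,0,0]],
    [80,[0,0,0],[0,0,0]],
    [80,[0,0,0],[0,0,0]],
    [80,[0,0,0],[0,0,0]],
    [80,[0,0,0],[0,0,0]]
  ]
}}

```text
time_s: 20.15
ee_pos: [572.0, 188.9, 61.9]
ee_rot: [170.2, 0.1, 82.0]
force: [-0.3, 0.1, -0.6]
gripper_width: 79.9
gripper_force: 0.0
```

Emit:
{"fn": "move_arm", "kwargs": {
  "motion": [
    [80,[-0.05,0.01,0.3],[0,0,0]],
    [80,[-0.08,0.01,0.5],[0,0,0]],
    [80,[-0.08,0.01,0.5],[0,0,0]],
    [80,[-0.13,0.02,0.75],[0,0,0]],
    [80,[-0.13,0.02,0.75],[0,0,0]],
    [80,[-0.13,0.02,0.75],[0,0,0]],
    [80,[-0.13,0.02,0.75],[0,0,0]],
    [80,[-0.13,0.02,0.75],[0,0,0]],
    [80,[-0.13,0.02,0.75],[0,0,0]],
    [80,[0,0,0],[0,0,0]],
    [80,[0,0,0],[0,0,0]]
  ]
}}

```text
time_s: 21.07
ee_pos: [547.7, 192.9, 208.4]
ee_rot: [170.1, -0.0, 82.0]
force: [-0.1, 0.1, -0.2]
gripper_width: 80.1
gripper_force: 0.0
```

```bash
python3 - <<'E'
from h import *
ci=camera_info("wrist"); im=grab_frame("wrist"); cv2.imwrite("pics/w6.png",im)
s=state(); print(s["time_s"],s["ee_pos"],s["ee_rot"],s["gripper_width"],s["force"])
E
```

```text
21.1167 [547.02524208 192.56949502 207.00430342] [1.70216079e+02 4.29582412e-02 8.20416454e+01] 79.9012626922406 [-0.66038482 -0.54847946 -0.27446889]
```

View pics/w6.png

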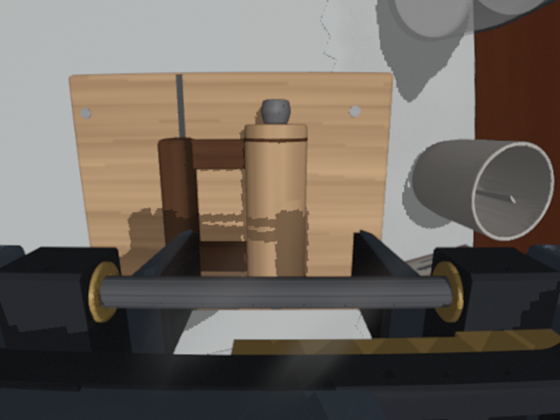

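The roller lies across the board at columns 245–307, parallel to the chock's bar at column 178. It touches both arms, and the gripper is clear. I check its pose and hand in if it is good.

```bash
python3 - <<'E'
from h import *
r=np.load("ramp.npz"); c,ex,ey,n=[r[k] for k in("c","ex","ey","n")]
ci=camera_info("wrist")
def L(uv,h): return (onplane(ci,uv,c+h*n,n)-c)@np.c_[ex,ey]
a=L([(245,140),(307,140),(245,260),(307,260)],27); m=a.reshape(2,2,2).mean(1)
b=L([(160,145),(193,145)],45).mean(0)
print(a.round(1),"roller axis x",m[:,0],"end y",L([(276,124)],50),"chock bar x",b)
g=[grab_frame("wrist") for _ in range(2)]; print(np.abs(g[0].astype(int)-g[1]).max(), np.abs(g[0].astype(int)-cv2.imread("pics/w6.png"))[130:240].mean())
dx=abs(m[:,0].mean()-b[0]-86); print("dx",dx, "tilt",abs(m[0,0]-m[1,0])/100)
if dx<6 and abs(m[0,0]-m[1,0])<6: print(job_done())
E
```

```text
[[ 14.4  61.7]
 [ 67.4  61.7]
 [ 12.1 -47.9]
 [ 69.9 -47.9]] roller axis x [40.92700226 40.9896422 ] end y [[40.84759996 74.97997971]] chock bar x [-39.63219845  58.76131026]
135 3.7808116883116885
dx 5.409479325343142 tilt 0.0006263994345771096
the job is handed in; nothing more can be done
None
```

The job is handed in. The chock stood on the line with its arms uphill, and the roller rests level against both arm tips, released and clear of the gripper. By the pre-hand-in picture the roller axis was 80.6 mm ahead of the bar (5.4 mm off the 86 mm touching value, limit 6 mm); the bar reading there was rough, and an earlier, better one puts the axis within 0.2 mm. The judge's result was not shown.

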